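Index the sample carousel to bring the red-capped vial to the code reader

TASK

Push the sample carousel with the orange pegs round by its pegs to its next detent, one place only, whichever way brings the red-capped vial in front of that carousel's code reader. Leave it resting in the detent with the red-capped vial upright in its cup, and do not turn the carousel with the blue pegs.

Things in the scene. Friction and masses are not known exactly. Their poses are not given: they have to be found in the camera images.
- carousel: Fixed grey base (190 mm across, 50 mm high) of the orange-pegged carousel. Origin on the turning axis at bench height, z up, x towards its code reader: a white block with an orange stripe on top, fixed to the base, 142 to 178 mm from the axis, 50 mm wide, 118 mm high. At the start a cup with a green-capped vial stands at the reader (on x), the red and blue caps 60 degrees either side, the other three cups empty.
- deck_top (a point): Centre of the top of the round white deck, 64 mm above the bench; it turns with the deck (axes as the base's at the start). Deck 250 mm across; steel hub 44 mm wide, 12 high. Six cups (40 mm across, 15 high), centres 80 mm out, at 0, 60, 120.. degrees from its x axis. Six upright orange pegs, 14 mm thick, 45 mm tall above the deck, 112 mm out, half-way between cups: 30, 90, 150.. degrees.
- deck (a joint): Turn of the orange-pegged deck, rad, positive anticlockwise from above, 0 at the start. Detents every 60 degrees (1.047): it is drawn back until about half-way (30 degrees), past that it is drawn on into the next detent by itself and settles within about 2 degrees. At most about 5 N at a peg turns it slowly; it is damped.
- red_vial_mid (a point): Centre, half-way up, of the loose white vial with a red cap, 29 mm across and 50 mm high, standing upright on the deck in a cup (about 2 mm play), its centre 25 mm above the deck's top, 89 mm above the bench. At the start it is in the cup at +60 or -60 degrees from the base's x axis.
- blue_deck (a joint): Turn, rad, 0 at the start, of the deck of the other carousel: same size and heights, but blue pegs, a blue stripe on its reader, and amber vials with white caps. It stands to the left or the right of the first, at least 320 mm between axes. Leave it alone.

How it is judged:
By the outcome, as a careful person would: the job done as asked, in the order asked, and still so for the second after the job is handed in, with the robot touching nothing.
It also fails if it takes over 37 s, if anything falls off the work surface, if the arm or the gripper's body presses on something with over 40 N, if the wrist force passes 120 N, or if a joint passes its speed limit or range.

ROBOT

A 6-joint arm with a two-finger parallel gripper is mounted at the origin on the work surface. World frame = base frame: x ahead of the robot, y to its left, z up, the work surface at z = 0. Lengths are in m, angles in rad, forces in N, time in s.
With the tool pointing down it reaches from about 0.35 to 0.975 m from the base axis. Payload 4.9 kg.
Tool frame: the origin (TCP) lies at the very end of the fingers, on their centre line; the grasp point (between the pads) lies 19 mm behind it; x points along the fingers, y is the direction in which the jaws open and shut, and the axes are right-handed (so a half turn about x gives the same grasp; the last joint's range is limited). The gripper opens to 85 mm and grips with 20 to 120 N. Pads are 22 mm wide; open, the fingers measure 114 mm over their backs; the gripper's body (76 mm by 85 mm) begins 54 mm behind the grasp point. The pads swing forward as they close: fully open they stand 13 mm farther back than shut.
Start: joints at [-1.29, 0.053, 1.613, -0, 1.476, -0.119], TCP at [0.243, -0.576, 0.195] pointing down, gripper open.
Joint ranges: [-3.01, 3.01], [-1.01, 2.22], [0.06, 2.58], [-1.02, 4.17], [0.09, 2.62], [-3.14, 3.14]. Speed limits (rad/s): [2.57, 2.57, 3.14, 3.14, 3.14, 3.14].

INTERFACE

Orientations are given as a rotation vector (axis times angle).
In Python, from station import ctrl, get_image, calibration, finish_job, search_frame, cut_out, mark_of gives the robot as it stands. The module is installed in compiled form; this text tells all that it offers.
- The arm moves only by the tool arm_command, never from a script. Its argument "plan" is a list that holds one entry, the list of rows, each a list of 7 numbers: the shift along the tool's x, y, z in m, then the turn, a rotation vector about the tool's x, y, z in degrees, then the finger opening in m, from 0 to 0.0854. A call has 1 to 20 rows; each row shifts and turns the pose as measured when the row begins, along the tool's axes as they then stand; what a row does not reach is not made up. A row lasts 1/12 s, in which the tool goes at most 41.7 mm and 7.16 degrees, less where a joint would pass 70% of its speed; a pose out of reach is approached as far as the arm can. A call with a gripper value outside its range is refused whole. The fingers move at their own pace and stop on an object; "squeeze" is the grip in N (left out, the last holds). Time passes only in rows, so rows that do not move let the fingers close. It gives the time, the measured TCP pose, the force and the opening at its end, in the units of the state.
- ctrl.get_obs(): the state, without advancing time (a new reading comes with each control period).
- get_image(name): name is "scene" or "top" or "wrist"; returns the picture (480x640x3 uint8, red, green, blue); there is no depth.
- calibration(name): a dict with "fx", "fy", "cx", "cy" (pixels), "cam_to_world" (4x4, takes a point from camera to world coordinates); the wrist camera has in their place "hand_eye" (4x4, takes a point from camera to tool coordinates, whose origin is the TCP and whose axes are the tool frame's). Camera axes: x right, y down, z forward; pixel columns grow to the right and rows downward; lengths in m; the calibration is good to about 2 mm. A picture is of the moment at which its call begins: read the wrist's pose just before it. calibration takes no time and is no camera call.
- finish_job(): hands the job in, once; it reports no verdict.
Trained networks look in the newest picture that a camera, given by its name, has taken for a name from the list of things; names that differ only in an ending like _2 or _b are one class to them, and where a whole thing is asked for, a point or a joint stands for the part that bears it (a point fixed in the world has none). Each returns a list of dicts, best first, with "conf" (0 to 1); they miss things now and then, are a little off and sometimes report something else, mostly with a low value. They report only what shows in the picture. A call takes as long as a camera call.
- search_frame(camera, thing): "at" ([x, y, z] in m, in the coordinates of the camera as it stood for that picture, good to about 4 mm: the middle of the surface that is visible of it).
- cut_out(camera, thing): "mask" (480x640 bool, what is visible of it).
- mark_of(camera, thing): "at" ([x, y, z] in m, in the coordinates of the camera as it stood for that picture, good to about 4 mm: a listed point, or the origin of a listed thing).
The state is a dict: "t": time; "q": joint angles; "dq": joint speeds; "effort": joint torques, N m; "tool_pos": TCP position; "tool_rot": TCP orientation; "contact_force": force on the tool from outside, world axes, zero at the start; "wrist_torque": the same for the moment, N m; "opening": finger opening in m.
Only numpy, scipy, OpenCV 4.12 (cv2) and the standard library are available. Lean on these libraries where they do the work, as an engineer would, in place of code of your own. Each camera call takes 0.05 s, during which the arm holds its last target. There are 200 camera calls.

## Working session

There is one attempt and no reset: what is moved stays moved. The work goes in short steps, Python scripts to look and compute and a tool call to move; the robot and the scene stay as the last step left them, time stands still between calls to the robot, and variables do not carry over. Pictures are saved under pics/ and viewed, about 8 in all and at most 12, crops included, and the job is handed in when it is done.

Besides the shell and the picture viewer there is one more tool, called in YAML: its name, and indented under it one key for each argument. arm_command: Moves the arm, as the interface text tells. Its arguments: {"type":"object","properties":{"plan":{"type":"array","items":{"type":"array","items":{"type":"array","items":{"type":"number"}}}},"squeeze":{"type":"number"}},"required":["plan"]}

```bash
mkdir -p pics
cat > h.py <<'E'
import numpy as np,cv2
from station import *
from scipy.spatial.transform import Rotation as R
def w(cam,p):
    T=np.array(calibration(cam)["cam_to_world"]); return T[:3,:3]@np.array(p)+T[:3,3]
def px(cam,P):
    c=calibration(cam);T=np.linalg.inv(np.array(c["cam_to_world"]));p=T[:3,:3]@np.array(P)+T[:3,3]
    return [c["fx"]*p[0]/p[2]+c["cx"],c["fy"]*p[1]/p[2]+c["cy"]]
def ray(cam,u,v,z):
    c=calibration(cam);T=np.array(c["cam_to_world"]);d=T[:3,:3]@np.array([(u-c["cx"])/c["fx"],(v-c["cy"])/c["fy"],1]);o=T[:3,3]
    return o+d*(z-o[2])/d[2]
def save(cam,n): 
    im=get_image(cam);cv2.imwrite(f"pics/{n}.png",im[:,:,::-1]);return im
E
python3 - <<'E'
from h import *
np.set_printoptions(precision=4,suppress=True)
for cam in ["top","scene"]:
    save(cam,cam+"0")
    for t in ["carousel","deck_top","red_vial_mid"]:
        for r in mark_of(cam,t)[:3]: print(cam,t,round(r["conf"],2),w(cam,r["at"]))
o=ctrl.get_obs();print(o["t"],o["tool_pos"],R.from_rotvec(o["tool_rot"]).as_matrix())
E
```

```text
top carousel 0.57 [ 0.5755 -0.1862  0.0043]
top carousel 0.4 [ 0.6354 -0.1283  0.0885]
top deck_top 0.68 [ 0.5717 -0.1824  0.068 ]
top red_vial_mid 0.81 [ 0.6322 -0.1309  0.0913]
scene carousel 0.88 [ 0.5716 -0.185   0.0009]
scene deck_top 0.66 [ 0.572  -0.1856  0.0653]
scene red_vial_mid 0.81 [ 0.6328 -0.1347  0.0921]
0.4 [ 0.2433 -0.5756  0.1952] [[-0.      0.3893 -0.9211]
 [ 0.0003 -0.9211 -0.3893]
 [-1.     -0.0003 -0.0001]]
```

View pics/top0.png

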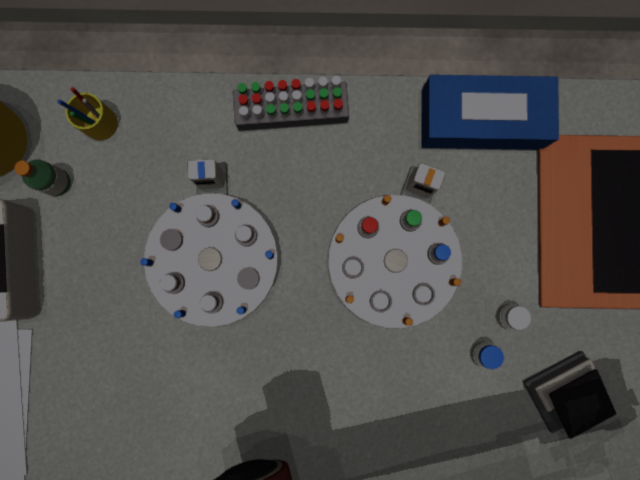

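View pics/scene0.png

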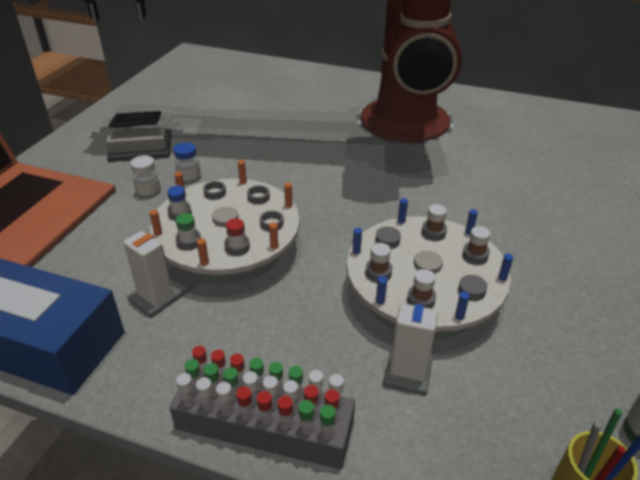

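The top view shows the orange carousel's axis near (396,260), its reader at (428,178), the red cap at (370,226), green at (413,218) and blue at (442,252). The blue-pegged carousel is on the left at (210,259). So red looks to be +60° from the reader, which calls for a clockwise turn. The scene view agrees. Next I'll measure the pegs.

Run:
```python
from h import *
np.set_printoptions(precision=4,suppress=True)
im=cv2.cvtColor(cv2.imread("pics/top0.png"),cv2.COLOR_BGR2HSV)
C=[]
for a in [(340,238),(386,199),(446,220),(456,282),(408,321),(349,299)]:
    u,v=a; s=im[v-8:v+9,u-8:u+9]; m=(s[:,:,1]>130)&(s[:,:,0]<22)
    y,x=np.nonzero(m); P=ray("top",u-8+x.mean(),v-8+y.mean(),.105); C.append(P[:2]); print(m.sum(),P)
C=np.array(C); c=C.mean(0); print("centre",c)
for p in C: print(np.linalg.norm(p-c),np.degrees(np.arctan2(*(p-c)[::-1])))
for n,(u,v,z) in dict(red=(370,226,.114),green=(413,218,.114),blue=(442,252,.114),reader=(429,178,.118)).items():
    d=ray("top",u,v,z)[:2]-c; print(n,np.linalg.norm(d),np.degrees(np.arctan2(d[1],d[0])))
o=ctrl.get_obs();Rm=R.from_rotvec(o["tool_rot"]).as_matrix()
th=np.radians(190)  # refined below by eye
```

```text
46 [ 0.6105 -0.0777  0.105 ]
56 [ 0.6814 -0.1623  0.105 ]
63 [ 0.644  -0.2668  0.105 ]
63 [ 0.5347 -0.2866  0.105 ]
55 [ 0.4634 -0.2018  0.105 ]
42 [ 0.5009 -0.0976  0.105 ]
centre [ 0.5725 -0.1821]
0.11110908531851009 70.01009751038977
0.11074192454827253 10.296269987138563
0.11087447219198188 -49.79687875470265
0.11110103465608821 -109.89484521277373
0.11087518880533186 -169.79329064628297
0.11081374452336408 130.2391865422244
red 0.077037346056775 40.09899835995079
green 0.07937018321778262 -20.04589201032501
blue 0.08040764848242492 -79.68141265410577
reader 0.1566605759230036 -20.54189556109666
```

Axis at (0.5725, -0.182), and all six pegs are within 1–2 mm of their stated 112 mm radius. Reader is at -20°, red at +40°, so the turn is clockwise. I'll push the peg at 190° (0.463, -0.202) towards +y with closed fingers.

arm_command:
  plan:
    - [[0, -0.018, -0.028, 0, 0, 0, 0], [0, -0.018, -0.028, 0, 0, 0, 0], [0, -0.018, -0.028, 0, 0, 0, 0], [0, -0.018, -0.028, 0, 0, 0, 0], [0, -0.018, -0.028, 0, 0, 0, 0], [0, -0.018, -0.028, 0, 0, 0, 0], [0, -0.018, -0.028, 0, 0, 0, 0], [0, -0.018, -0.028, 0, 0, 0, 0], [0, -0.018, -0.028, 0, 0, 0, 0], [0, -0.018, -0.028, 0, 0, 0, 0], [0, -0.018, -0.028, 0, 0, 0, 0], [0, -0.018, -0.028, 0, 0, 0, 0], [0, 0, 0, 6.6, 0, 0, 0], [0, 0, 0, 6.6, 0, 0, 0], [0, 0, 0, 6.6, 0, 0, 0], [0, 0, 0, 6.6, 0, 0, 0], [0, 0, 0, 6.6, 0, 0, 0], [0, 0, 0, 0, 0, 0, 0]]

```text
t: 1.9
tool_pos: [0.4796, -0.2298, 0.1963]
tool_rot: [-2.121, 0.219, 2.11]
contact_force: [0.1, -0.3, -0.9]
opening: 0.0002
```

Run:
```python
from h import *
np.set_printoptions(precision=4,suppress=True)
o=ctrl.get_obs();Rm=R.from_rotvec(o["tool_rot"]).as_matrix();print(o["t"],o["tool_pos"],o["opening"],o["contact_force"]);print(Rm)
print(Rm.T@(np.array([.466,-.246,.09])-o["tool_pos"]))
```

```text
1.9 [ 0.4796 -0.2298  0.1963] 0.00017733269965389438 [ 0.1367 -0.2805 -0.856 ]
[[ 0.0048 -0.2019 -0.9794]
 [-0.0031 -0.9794  0.2019]
 [-1.      0.002  -0.0053]]
[0.1063 0.0184 0.0106]
```

arm_command:
  plan:
    - [[0, 0.018, 0.01, 0, 0, 0, 0], [0, 0, 0, 0, 0, 0, 0], [0.025, 0, 0, 0, 0, 0, 0], [0.025, 0, 0, 0, 0, 0, 0], [0.025, 0, 0, 0, 0, 0, 0], [0.015, 0, 0, 0, 0, 0, 0], [0.012, 0, 0, 0, 0, 0, 0], [0, 0, 0, 0, 0, 0, 0]]

```text
t: 2.57
tool_pos: [0.4696, -0.2469, 0.0941]
tool_rot: [-2.142, 0.202, 2.113]
contact_force: [-1.2, 0.4, -0.6]
opening: -0.0003
```

```bash
cat > pos.py <<'E'
from h import *
np.set_printoptions(precision=4,suppress=True)
o=ctrl.get_obs();Rm=R.from_rotvec(o["tool_rot"]).as_matrix();print(o["t"],o["tool_pos"],o["contact_force"])
c=np.array([.5725,-.182]); n=-Rm[:2,1]; n/=np.linalg.norm(n)
# TCP target with the closed finger's back (15 mm) touching the peg (r 7 mm) at each deck turn; tool y,z from here
for a in (0,-10,-20,-30,-36,-42):
    t=np.radians(190.2+a); p=c+.112*np.array([np.cos(t),np.sin(t)])-.022*n
    print(a,p,Rm.T@np.array([*(p-o["tool_pos"][:2]),.09-o["tool_pos"][2]]))
E
python3 pos.py
```

```text
2.5667 [ 0.4696 -0.2469  0.0941] [-1.2125  0.4287 -0.5698]
0 [ 0.4582 -0.2235] [ 0.0038 -0.021   0.0155]
-10 [ 0.4565 -0.204 ] [ 0.0037 -0.0398  0.0208]
-20 [ 0.4581 -0.1846] [ 0.0036 -0.0592  0.0227]
-30 [ 0.4631 -0.1657] [ 0.0035 -0.0787  0.0213]
-36 [ 0.4676 -0.1549] [ 0.0035 -0.0901  0.0188]
-42 [ 0.4733 -0.1446] [ 0.0035 -0.1013  0.0151]
```

arm_command:
  plan:
    - [[0.003, 0, 0.01, 0, 0, 0, 0], [0, 0, 0.01, 0, 0, 0, 0], [0, -0.005, 0, 0, 0, 0, 0], [0, -0.005, 0, 0, 0, 0, 0], [0, -0.005, 0, 0, 0, 0, 0], [0, -0.004, 0, 0, 0, 0, 0], [0, -0.004, 0, 0, 0, 0, 0], [0, -0.004, 0, 0, 0, 0, 0], [0, -0.004, 0, 0, 0, 0, 0], [0, -0.004, 0, 0, 0, 0, 0], [0, -0.004, 0, 0, 0, 0, 0], [0, -0.004, 0, 0, 0, 0, 0], [0, -0.004, 0, 0, 0, 0, 0], [0, -0.004, 0, 0, 0, 0, 0], [0, -0.004, 0, 0, 0, 0, 0], [0, 0, 0, 0, 0, 0, 0]]

```text
t: 3.9
tool_pos: [0.4643, -0.1841, 0.0961]
tool_rot: [-2.155, 0.2, 2.108]
contact_force: [-0.1, -0.5, -0.3]
opening: 0.0002
```

```bash
python3 pos.py
python3 - <<'E'
from h import *
t=save("top","top1");s=save("scene","scene1")
cv2.imwrite("pics/c1.png",np.hstack([cv2.resize(t[150:350,300:500],(400,400)),cv2.resize(s[120:320,110:310],(400,400))])[:,:,::-1])
E
```

```text
3.9 [ 0.4643 -0.1841  0.0961] [-0.1136 -0.4527 -0.272 ]
0 [ 0.4584 -0.2235] [ 0.0063  0.0398 -0.001 ]
-10 [ 0.4566 -0.204 ] [0.0061 0.021  0.0042]
-20 [ 0.4582 -0.1846] [0.0059 0.0015 0.006 ]
-30 [ 0.4632 -0.1657] [ 0.0059 -0.0179  0.0045]
-36 [ 0.4678 -0.1549] [ 0.0058 -0.0294  0.0019]
-42 [ 0.4734 -0.1446] [ 0.0059 -0.0405 -0.0018]
```

View pics/c1.png

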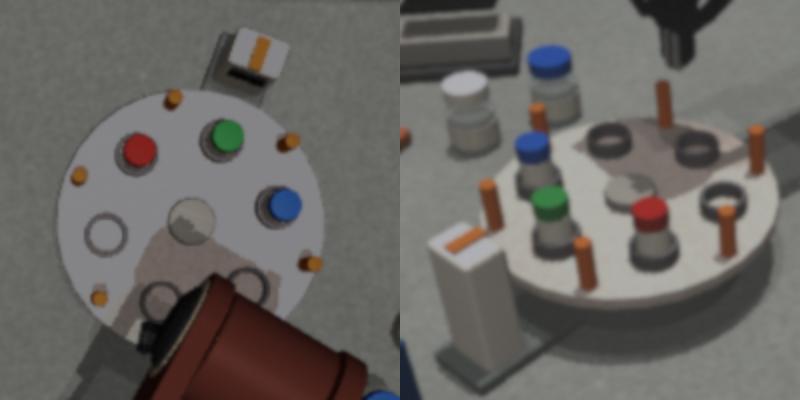

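The deck hasn't turned: the caps are at the same pixels as before, and the force is about 0. I'll check where the finger is relative to the peg.

Run:
```python
from h import *
o=ctrl.get_obs();Rm=R.from_rotvec(o["tool_rot"]).as_matrix();print(o["q"],Rm)
for cam in("top","scene"):
    print(cam,"tcp",px(cam,o["tool_pos"]),"tcp+5cm",px(cam,o["tool_pos"]-.05*Rm[:,0]),"peg top",px(cam,[.463,-.202,.109]))
s=cv2.imread("pics/scene1.png");cv2.imwrite("pics/s2.png",cv2.resize(s[90:210,180:320],None,fx=5,fy=5,interpolation=cv2.INTER_CUBIC))
```

```text
[-5.28563952e-01 -1.88634802e-01  2.01257296e+00  1.63662106e-03
  1.29398182e+00  1.22076097e+00] [[ 0.0212344  -0.17807395 -0.98378797]
 [-0.01057756 -0.98399478  0.17788308]
 [-0.99971857  0.00662883 -0.02277813]]
top tcp [np.float64(397.2699962947672), np.float64(320.06536888516825)] tcp+5cm [np.float64(400.8094056848381), np.float64(322.02430233159765)] peg top [np.float64(408.0175131033936), np.float64(321.2732529984631)]
scene tcp [np.float64(250.79930881188358), np.float64(170.4716447007524)] tcp+5cm [np.float64(249.36312368580337), np.float64(145.90490139564616)] peg top [np.float64(241.73089194031348), np.float64(162.1927145662059)]
```

View pics/s2.png

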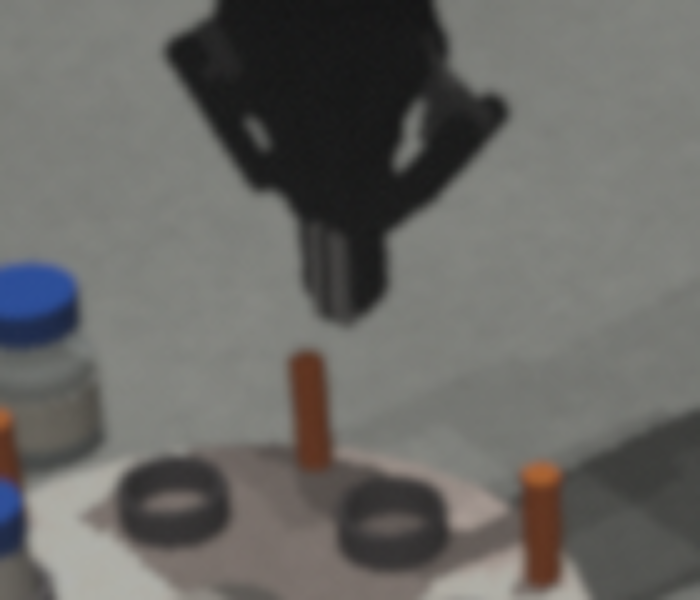

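The scene crop shows the fingertip at about (249,154), but the reported TCP projects to (251,170). The real tip therefore looks about 30 mm higher and has passed over the peg, whose top at (242,160) matches its projection. I'll cross-check with the wrist camera.

Run:
```python
from h import *
np.set_printoptions(precision=4,suppress=True)
o=ctrl.get_obs();Rm=R.from_rotvec(o["tool_rot"]).as_matrix()
im=save("wrist","wrist1"); H=np.array(calibration("wrist")["hand_eye"]);print(H)
for t in("deck_top","red_vial_mid","carousel"):
    for r in mark_of("wrist",t)[:2]:
        p=H[:3,:3]@np.array(r["at"])+H[:3,3]; print(t,round(r["conf"],2),"tool",p,"world",Rm@p+o["tool_pos"])
c=calibration("wrist"); Hi=np.linalg.inv(H)
for x in(0,-.033):
    p=Hi@np.array([x,0,0,1]);print("tip px",x,c["fx"]*p[0]/p[2]+c["cx"],c["fy"]*p[1]/p[2]+c["cy"])
```

```text
[[-0.0001 -0.2594  0.9658 -0.1788]
 [ 1.     -0.0001  0.0001 -0.0004]
 [ 0.0001  0.9658  0.2594 -0.0656]
 [ 0.      0.      0.      1.    ]]
deck_top 0.79 tool [ 0.0311 -0.0241 -0.1025] world [ 0.5701 -0.1794  0.0672]
carousel 0.68 tool [ 0.1004 -0.0175 -0.1044] world [ 0.5722 -0.187  -0.002 ]
tip px 0 324.6381674067356 275.4624302356273
tip px -0.033 324.78793843736315 301.4411035193247
```

View pics/wrist1.png

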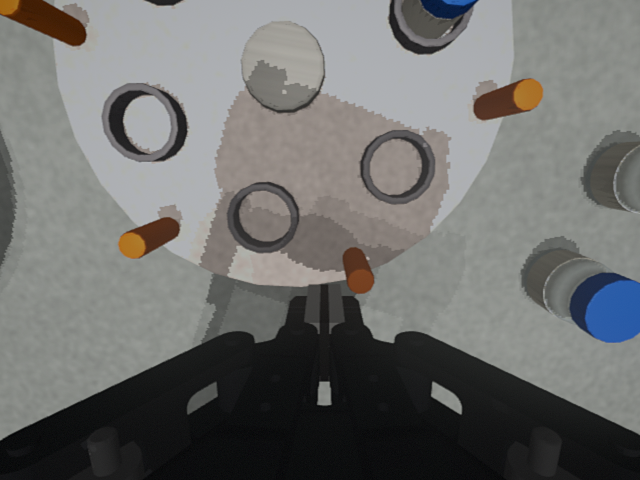

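The wrist view puts deck_top at z = 0.067 in world, so the reported pose is sound. The closed fingers visibly end at row 285, where the TCP's front edge should be near row 250. So the shut fingers end well short of the nominal TCP, and they cleared the 109 mm peg at (358,270). I'll lift, go back and come in lower in steps.

arm_command:
  plan:
    - [[-0.03, 0, 0, 0, 0, 0, 0], [-0.01, 0.01, 0, 0, 0, 0, 0], [0, 0.025, 0, 0, 1.3, 0, 0], [0, 0.025, 0, 0, 0, 0, 0], [0, 0.01, 0, 0, 0, 0, 0], [0, 0, 0, 0, 0, 0, 0], [0.03, 0, 0, 0, 0, 0, 0], [0.02, 0, 0, 0, 0, 0, 0], [0.008, 0, 0, 0, 0, 0, 0], [0.004, 0, 0, 0, 0, 0, 0], [0.004, 0, 0, 0, 0, 0, 0], [0, 0, 0, 0, 0, 0, 0]]

```text
t: 5.2
tool_pos: [0.454, -0.2584, 0.071]
tool_rot: [-2.182, 0.205, 2.08]
contact_force: [-0.1, -0.2, 0.1]
opening: -0.0002
```

```bash
python3 pos.py
python3 - <<'E'
from h import *
o=ctrl.get_obs();Rm=R.from_rotvec(o["tool_rot"]).as_matrix();print(Rm[:,0])
print("tcp",px("scene",o["tool_pos"]),"tcp+5cm",px("scene",o["tool_pos"]-.05*Rm[:,0]))
s=save("scene","scene3");cv2.imwrite("pics/s3.png",cv2.resize(s[100:220,170:310],None,fx=5,fy=5,interpolation=cv2.INTER_CUBIC)[:,:,::-1])
E
```

```text
5.2 [ 0.454  -0.2584  0.071 ] [-0.1446 -0.1796  0.1439]
0 [ 0.4583 -0.2235] [-0.0193 -0.035   0.0011]
-10 [ 0.4565 -0.204 ] [-0.0197 -0.0538  0.0063]
-20 [ 0.4582 -0.1846] [-0.02   -0.0732  0.0082]
-30 [ 0.4632 -0.1657] [-0.02   -0.0927  0.0067]
-36 [ 0.4677 -0.1549] [-0.02   -0.1042  0.0042]
-42 [ 0.4733 -0.1446] [-0.0199 -0.1153  0.0005]
[ 0.04642323 -0.01551761 -0.99880133]
tcp [np.float64(217.9567836298062), np.float64(171.61893606962238)] tcp+5cm [np.float64(216.0601880701791), np.float64(147.78803856241979)]
```

View pics/s3.png

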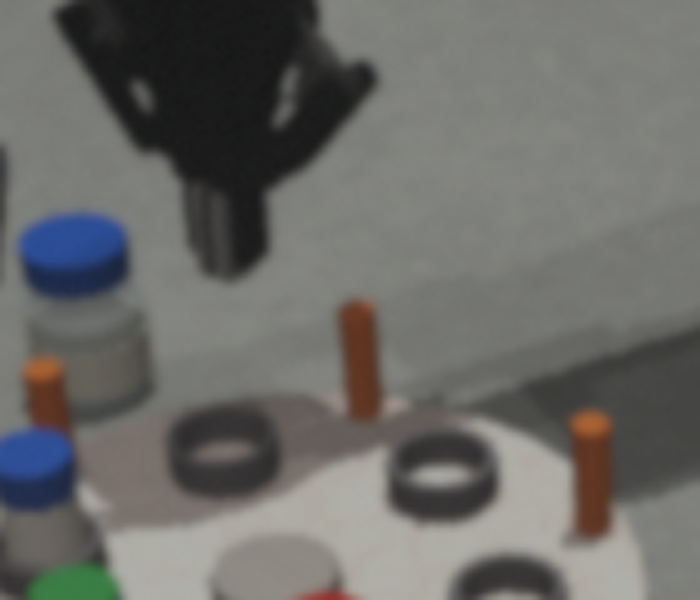

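The fingertip is at about (216,156), while the TCP projects to (218,172), so the tip is again about 33 mm above the nominal TCP. That puts it at z ≈ 0.105, level with the peg tops. I'll lower it another 20 mm, which leaves it clear of the 79 mm cups, and straighten the tilt.

arm_command:
  plan:
    - [[0.005, 0, 0.003, 0, -2.6, 0, 0], [0.005, 0, 0.003, 0, 0, 0, 0], [0.005, 0, 0, 0, 0, 0, 0], [0.005, 0, 0, 0, 0, 0, 0], [0, 0, 0, 0, 0, 0, 0]]

```text
t: 5.67
tool_pos: [0.4511, -0.2588, 0.0545]
tool_rot: [-2.143, 0.204, 2.122]
contact_force: [0.3, 0.3, 0.0]
opening: 0.0001
```

arm_command:
  plan:
    - [[0, -0.005, 0, 0, 0, 0, 0], [0, -0.005, 0, 0, 0, 0, 0], [0, -0.005, 0, 0, 0, 0, 0], [0, -0.005, 0, 0, 0, 0, 0], [0, -0.005, 0, 0, 0, 0, 0], [0, -0.005, 0, 0, 0, 0, 0], [0, -0.005, 0, 0, 0, 0, 0], [0, -0.005, 0, 0, 0, 0, 0], [0, -0.005, 0, 0, 0, 0, 0], [0, -0.005, 0, 0, 0, 0, 0], [0, 0, 0, 0, 0, 0, 0]]

```text
t: 6.58
tool_pos: [0.4597, -0.2055, 0.0547]
tool_rot: [-2.145, 0.208, 2.125]
contact_force: [-0.6, -0.6, 0.4]
opening: -0.0003
```

```bash
cat > deck.py <<'E'
from h import *
im=cv2.cvtColor(save("top","tmp"),cv2.COLOR_RGB2HSV);c=np.array([.5725,-.182]);S=im[:,:,1]>150;V=im[:,:,2]>60;h=im[:,:,0]
v,u=np.mgrid[:480,:640];near=np.hypot(u-396,v-260)<60
for n,m in dict(red=(h<5)|(h>174),green=(h>45)&(h<85),blue=(h>100)&(h<125)).items():
    m=m&S&V&near; d=ray("top",u[m].mean(),v[m].mean(),.114)[:2]-c
    print(n,m.sum(),np.linalg.norm(d),np.degrees(np.arctan2(d[1],d[0])))
E
python3 pos.py; python3 deck.py
```

```text
6.5833 [ 0.4597 -0.2055  0.0547] [-0.5846 -0.6453  0.3662]
0 [ 0.4584 -0.2235] [-0.035   0.0185 -0.0023]
-10 [ 0.4566 -0.204 ] [-0.0353 -0.0003  0.0029]
-20 [ 0.4582 -0.1846] [-0.0356 -0.0198  0.0048]
-30 [ 0.4632 -0.1657] [-0.0359 -0.0392  0.0032]
-36 [ 0.4677 -0.1549] [-0.036  -0.0507  0.0007]
-42 [ 0.4734 -0.1446] [-0.0362 -0.0618 -0.003 ]
red 422 0.016996665046045533 176.4774069689394
green 129 0.08125391514550814 -29.734927741731248
blue 186 0.08071329256874948 -89.18273479662177
```

Contact made: the green cap is now at -29.7° and the blue at -89.2°, a turn of -9.6° as predicted. I'll keep pushing to about -39°, past half-way, so the detent takes over.

arm_command:
  plan:
    - [[0, -0.004, 0.001, 0, 0, 0, 0], [0, -0.004, 0.001, 0, 0, 0, 0], [0, -0.004, 0.001, 0, 0, 0, 0], [0, -0.004, 0, 0, 0, 0, 0], [0, -0.004, 0, 0, 0, 0, 0], [0, -0.004, 0, 0, 0, 0, 0], [0, -0.004, 0, 0, 0, 0, 0], [0, -0.004, 0, 0, 0, 0, 0], [0, -0.004, 0, 0, 0, 0, 0], [0, -0.004, 0, 0, 0, 0, 0], [0, -0.004, 0, 0, 0, 0, 0], [0, -0.004, 0, 0, 0, 0, 0], [0, -0.004, 0, 0, 0, 0, 0], [0, 0, 0, 0, 0, 0, 0]]

```text
t: 7.8
tool_pos: [0.468, -0.1477, 0.0543]
tool_rot: [-2.146, 0.207, 2.12]
contact_force: [0.7, -1.1, -0.6]
opening: 0.0002
```

```bash
python3 pos.py; python3 deck.py
```

```text
7.8 [ 0.468  -0.1477  0.0543] [ 0.6582 -1.0502 -0.6237]
0 [ 0.4583 -0.2235] [-0.0347  0.0767 -0.0046]
-10 [ 0.4566 -0.204 ] [-0.035   0.0579  0.0007]
-20 [ 0.4582 -0.1846] [-0.0353  0.0385  0.0025]
-30 [ 0.4632 -0.1657] [-0.0355  0.019   0.001 ]
-36 [ 0.4677 -0.1549] [-0.0356  0.0076 -0.0015]
-42 [ 0.4734 -0.1446] [-0.0357 -0.0036 -0.0053]
red 609 0.041180145075484786 157.3993595744395
green 127 0.0816484827174411 -65.19676172797838
blue 193 0.08012538462281824 -124.7655314258814
```

The deck is at about -45° and running on by itself. I'll back off a few mm, withdraw straight up, then move clear.

arm_command:
  plan:
    - [[0, 0.008, 0, 0, 0, 0, 0], [-0.03, 0, 0, 0, 0, 0, 0], [-0.035, 0, 0, 0, 0, 0, 0], [-0.035, 0, 0, 0, 0, 0, 0], [-0.035, 0, 0, 0, 0, 0, 0], [-0.02, 0, 0, 0, 0, 0, 0], [0, 0.035, 0.01, 0, 0, 0, 0], [0, 0.035, 0.01, 0, 0, 0, 0], [0, 0.035, 0.01, 0, 0, 0, 0], [0, 0.035, 0.01, 0, 0, 0, 0], [0, 0.035, 0.01, 0, 0, 0, 0], [0, 0.035, 0.01, 0, 0, 0, 0], [0, 0.035, 0.01, 0, 0, 0, 0], [0, 0.035, 0.01, 0, 0, 0, 0], [0, 0, 0, 0, 0, 0, 0], [0, 0, 0, 0, 0, 0, 0], [0, 0, 0, 0, 0, 0, 0], [0, 0, 0, 0, 0, 0, 0]]

```text
t: 9.35
tool_pos: [0.3243, -0.4351, 0.2214]
tool_rot: [-2.148, 0.215, 2.122]
contact_force: [-0.2, 0.1, -0.5]
opening: -0.0
```

```bash
python3 deck.py
python3 - <<'E'
from h import *
t=cv2.imread("pics/tmp.png");s=save("scene","scene9")[:,:,::-1]
cv2.imwrite("pics/end.png",np.hstack([cv2.resize(t[140:360,120:500],(456,264)),cv2.resize(s[110:320,90:350],(327,264))]))
for cam in("top","scene"):
    for r in mark_of(cam,"red_vial_mid")[:1]: print(cam,r["conf"],w(cam,r["at"]))
E
```

```text
red 189 0.08009192391218517 -19.847060646700598
green 146 0.0809754470961963 -78.9246738521792
blue 188 0.0800051849110522 -138.76378066766375
top 0.64 [ 0.64736398 -0.20726282  0.09334706]
scene 0.93 [ 0.64626442 -0.21140527  0.08922834]
```

View pics/end.png

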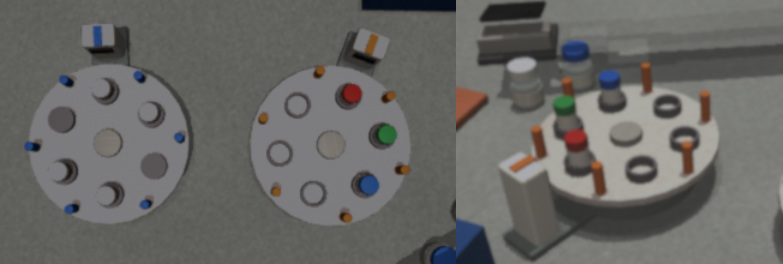

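The red-capped vial now stands upright at the orange reader (crop (349,94)), and the blue-pegged carousel is unchanged. I'll wait briefly, check once more that it is at rest, and hand in.

arm_command:
  plan:
    - [[0, 0, 0, 0, 0, 0, 0], [0, 0, 0, 0, 0, 0, 0], [0, 0, 0, 0, 0, 0, 0], [0, 0, 0, 0, 0, 0, 0], [0, 0, 0, 0, 0, 0, 0], [0, 0, 0, 0, 0, 0, 0], [0, 0, 0, 0, 0, 0, 0], [0, 0, 0, 0, 0, 0, 0]]

```text
t: 10.22
tool_pos: [0.3269, -0.4326, 0.222]
tool_rot: [-2.153, 0.21, 2.125]
contact_force: [0.6, -0.2, 0.2]
opening: -0.0
```

```bash
python3 deck.py && python3 -c "
from h import *
print(finish_job())"
```

```text
red 189 0.08009192391218517 -19.847060646700598
green 155 0.08065183388383071 -79.03251996214982
blue 189 0.07995676942534354 -138.72485085547504
the job is handed in; nothing more can be done
None
```

I turned the orange-pegged carousel clockwise by one detent, and the red-capped vial now stands in front of its code reader. I pushed one peg to about 40–45° with the closed fingers. The detent drew the deck the rest of the way, and I lifted the arm clear and handed in at about 10.3 s.

**Last checks:**
- **Position:** the red cap is at -19.8°, with the reader at about -20.5°. The green and blue caps moved about 59°.
- **At rest:** the caps were within about 0.1° of the same place 0.9 s later.
- **Upright:** the vial's centre measured z = 0.089 m in the scene camera and 0.093 m in the top camera; it should be 0.089 m.
- **Blue-pegged carousel:** it looks unchanged in the pictures; I did not measure its angle.

**What disagreed:** the first pass went over the peg without touching it. In the images the closed fingers end about 33 mm short of the nominal tool point, so I repeated the push lower, and that pass worked. The last top-camera pictures also hit one wrong reading: while the arm was in view, the red-cap finder picked up the robot instead, so I tracked the green and blue caps until the arm was clear.

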